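Seat a glass blank in its fixture by feel and lay the keeper bar over it

ROBOT

A 6-joint arm with a two-finger parallel gripper is mounted at the origin on the work surface; the furniture and walls round the work are solid. World frame = base frame: x ahead of the robot, y to its left, z up, the work surface at z = 0. Lengths are in mm, angles in rad, forces in N, time in s.
With the tool pointing down it reaches from about 275 to 825 mm from the base axis. Payload 5.2 kg.
Tool frame: the origin (TCP) lies on the mounting face of the last link; the fingertips stand 186 mm ahead of it and the grasp point (between the pads) lies 167 mm ahead of it; z points along the fingers, y is the line along which they close (so a half turn about z gives the same grasp; the last joint's range is limited). The gripper opens to 93 mm and grips with 3 to 60 N. Pads are 15 mm wide; open, the fingers measure 128 mm over their backs; the gripper's body (75 mm by 188 mm) begins 65 mm behind the grasp point.
Start: joints at [-1.331, 0.259, 1.535, -0, 1.348, -0.203], TCP at [235.68, -496.952, 404.753] pointing down, gripper open.
Joint ranges: [-3.14, 3.14], [-0.91, 2.08], [0.19, 2.58], [-1.22, 4.36], [0.22, 2.71], [-3.12, 3.12]. Speed limits (rad/s): [2.57, 2.57, 3.14, 3.14, 3.14, 3.14].

INTERFACE

Orientations are given as a unit quaternion [w, x, y, z].
In Python, from rig import r, ungrasp, gripper_close, inverse_kinematics, monitor, viewer, sign_off, spotter gives the robot as it stands. Calls block until the motion is done:
- r.goto(position, orientation): joint-space move of the TCP to a pose.
- r.servo_line(position, rate=150, orientation=None, force_limit=None): straight line of the TCP; orientation=None keeps the orientation; rate is the mean speed in mm/s. With force_limit (N) it stops when the force on the tool has changed by that much, and returns True; else False.
- r.goto_joints(angles): joint-space move.
- ungrasp() and gripper_close(effort=None): open the fingers fully, or close them until they stop; effort is the grip in N (None keeps the last).
- r.dwell(seconds).
- inverse_kinematics(position, orientation): joint angles nearest the present ones, or None.
- monitor.observe(): the state.
- viewer.grab_frame(name): name is "scene" or "top"; returns (picture, depth): 384x512x3 uint8, blue, green, red; 384x512 float32, mm along the optical axis (not along the pixel's ray), 0 where there is no reading.
- viewer.get_calibration(name): a dict with "fx", "fy", "cx", "cy" (pixels), "R" (3x3) and "t" (3): a world point X has camera coordinates R X + t. Camera axes: x right, y down, z forward; pixel columns grow to the right and rows downward; lengths in mm; the calibration is good to about 2 mm. A picture is of the moment at which its call begins. get_calibration takes no time and is no camera call.
A pose or a line that the arm cannot do raises r.MotionError and nothing moves.
- sign_off(): hands the job in; it is judged then, once.
Trained networks look in the newest picture that a camera, given by its name, has taken for a name from the list of things; names that differ only in an ending like _2 or _b are one class to them, and where a whole thing is asked for, a point or a joint stands for the part that bears it (a point fixed in the world has none). Each returns a list of dicts, best first, with "confidence" (0 to 1); they miss things now and then, are a little off and sometimes report something else, mostly with a low value. They report only what shows in the picture. A call takes as long as a camera call.
- spotter.recognise(name, camera): "position" ([x, y, z] in mm, in world coordinates, good to about 4 mm: the middle of the surface that is visible of it).
- spotter.pinpoint(name, camera): "position" ([x, y, z] in mm, in world coordinates, good to about 4 mm: a listed point, or the origin of a listed thing).
The state is a dict: "time": time; "joint_pos": joint angles; "joint_vel": joint speeds; "tau": joint torques, N m; "tool_pos": TCP position; "tool_rot": TCP orientation; "wrist_force": force on the tool from outside, world axes, zero at the start; "torque": the same for the moment, N m; "grip_width": finger opening in mm; "gripper_force": force on a finger pad.
Only numpy, scipy, OpenCV 4.12 (cv2) and the standard library are available. Lean on these libraries where they do the work, as an engineer would, in place of code of your own. Each camera call takes 0.05 s, during which the arm holds its last target. There are 200 camera calls.

TASK

Load the holding fixture: first lay the round glass blank flat on the middle of the fixture's plate, then slide it across the plate by feel until it drops fully into the shallow off-centre recess and lies flat on its floor (the recess points whichever way the insert was last locked). Then lay the steel keeper bar across the two uprights so that it rests down in both notches, about centred, bridging the seated blank. Do not let the blank or the bar fall, leave the vial and the small white jar where they stand, and let go of everything at the end.

Things in the scene. Friction and masses are not known exactly. Their poses are not given: they have to be found in the camera images.
- fixture: Fixed holding fixture: aluminium plate 116 (x) by 180 (y) mm, its top 20 mm above the bench; yaw varies. A round steel insert is let in flush at its centre and a steel upright stands near each y end. A black lock knob sticks out 18 mm from the -x edge, below the plate top. Origin: on the bench under the plate's centre; x across, y along the plate, z up.
- insert_centre (a point): Centre of the round insert (106 mm across), on the plate's top. The insert has one round recess, 62.4 mm across, 5 mm deep, flat floor, nearly sharp rim. The recess's centre lies 18 mm from this point, in an unreported direction that differs from start to start; the insert is locked and does not turn. Friction of things here is about 0.6.
- notch_left (a point): Middle of the notch floor of the upright at the plate's +y end (76 mm from the centre), 31 mm above the bench. Upright: 46 mm along x, 16 mm along y. The notch is open above and along y, 23 mm wide, its prong tops 14 mm above its floor; the upper half flares to 31 mm.
- notch_right (a point): The same for the upright at the plate's -y end.
- blank: Loose frosted-glass blank, a plain round disc 60 mm across and 14 mm thick, about 0.10 kg, lying flat on the bench. Origin: centre of its underside; z is its axis. Seated in the recess it has 1.2 mm play all round, its underside is 5 mm below the plate top and its top 9 mm above it. Let go flat on the plate it stays there, but within about 8 mm of the recess's centre it tips towards it.
- bar: Loose plain steel keeper bar, 20 (x) by 190 (y) by 14 (z) mm, about 0.25 kg, lying on the bench. Origin: centre of its underside; y along its length. Laid in both notches its underside is 31 mm above the bench, 2 mm above a seated blank; it can lie either way round.
- vial: Loose small glass vial with a blue cap, 21 mm wide and 45 mm tall, standing beside the fixture; leave it. Origin: centre of its underside.
- jar_small: Loose small white jar with a blue lid, 48 mm wide and 61 mm tall; leave it. Origin: centre of its underside.

How it is judged:
By the outcome, as a careful person would: the job done as asked, in the order asked, and still so for the second after the job is handed in, with the robot touching nothing.
It also fails if it takes over 72 s, if anything falls off the work surface, if the arm or the gripper's body presses on something with over 40 N, if the wrist force passes 120 N, or if a joint passes its speed limit or range.

## Working session

There is one attempt and no reset: what is moved stays moved. The work goes in short steps, each a Python script; the robot and the scene stay as the last script left them, time stands still between calls to the robot, and variables do not carry over. Pictures are saved under pics/ and viewed, at most 10 in all, crops included, and the job is handed in when it is done.

```bash
ls; mkdir -p pics
cat > h.py <<'E'
import numpy as np, cv2
from rig import *
def proj(cam,P):
    c=viewer.get_calibration(cam);q=np.array(c["R"])@np.array(P,float)+np.array(c["t"]);return np.array([c["fx"]*q[0]/q[2]+c["cx"],c["fy"]*q[1]/q[2]+c["cy"]])
def cloud(cam,d):
    c=viewer.get_calibration(cam);v,u=np.mgrid[:d.shape[0],:d.shape[1]]
    q=np.stack([(u-c["cx"])/c["fx"]*d,(v-c["cy"])/c["fy"]*d,d],-1)
    return (q-np.array(c["t"]).ravel())@np.array(c["R"])
E
python3 - <<'E'
from h import *
for cam in ("scene","top"):
    im,d=viewer.grab_frame(cam); cv2.imwrite(f"pics/{cam}0.png",im); np.save(f"{cam}0.npy",d)
    c=viewer.get_calibration(cam); print(cam,c["fx"],"campos",(-np.array(c["R"]).T@np.array(c["t"])).round(0),(d>0).mean())
    for n in "fixture insert_centre notch_left notch_right blank bar vial jar_small".split():
        for f in ("pinpoint",)+(("recognise",) if n in("blank","bar") else ()):
            L=getattr(spotter,f)(n,cam)
            for o in L[:2]: print(f[:3],n,np.round(o["position"],1),round(o["confidence"],2),proj(cam,o["position"]).round(0))
o=monitor.observe(); print(o["time"],o["tool_rot"],o["grip_width"],o["wrist_force"])
E
```

```text
pics
rig.py
scene 429.224773364327 campos [-393. -680.  493.] 0.9960530598958334
pin fixture [ 4.277e+02 -5.420e+01 -4.000e-01] 0.8 [198. 193.]
pin fixture [ 467.9 -494.8   -2.4] 0.27 [368. 225.]
pin insert_centre [426.5 -56.2  18.3] 0.77 [198. 187.]
pin notch_left [428.   22.9  28. ] 0.65 [174. 178.]
pin notch_right [ 414.3 -129.9   32.4] 0.82 [219. 189.]
pin blank [ 350.2 -289.8   -1.6] 0.64 [264. 227.]
pin blank [ 447.  -239.8   -1.8] 0.59 [264. 205.]
rec blank [ 336.3 -297.1   15.7] 0.59 [264. 224.]
pin bar [ 430.1 -389.2   -0.8] 0.97 [318. 221.]
rec bar [ 406.1 -398.    13.1] 0.62 [318. 221.]
pin vial [ 4.448e+02 -2.377e+02 -3.000e-01] 0.54 [263. 205.]
pin jar_small [ 467.8 -495.6   -1.5] 0.78 [368. 225.]
top 414.8386211299579 campos [ 291. -242.  884.] 0.9960276285807291
pin notch_left [433.5  22.2  28.3] 0.89 [128. 167.]
pin notch_right [ 412.2 -129.9   29.5] 0.57 [201. 178.]
pin blank [ 345.9 -293.4   -1.2] 0.76 [278. 212.]
rec blank [ 346.7 -291.2   13. ] 0.76 [278. 211.]
pin bar [ 4.302e+02 -3.863e+02  1.000e-01] 0.91 [322. 174.]
rec bar [ 427.5 -388.1   14.1] 0.56 [324. 174.]
pin vial [ 442.6 -234.5   -3. ] 0.58 [251. 167.]
pin jar_small [ 466.6 -496.8    5.1] 0.7 [373. 157.]
pin jar_small [ 411.9 -130.2   33.6] 0.65 [201. 178.]
1.1 [2.29267121e-05 9.75591956e-01 2.19591291e-01 3.42193158e-06] 92.78257701542506 [-0.11224669  0.07829062 -0.28560846]
```

Run:
```python
import cv2,numpy as np
a=cv2.imread("pics/top0.png");b=cv2.imread("pics/scene0.png")
cv2.imwrite("pics/c1.png",cv2.resize(a[110:245,90:270],None,fx=4.4,fy=4.4,interpolation=2))
cv2.imwrite("pics/c2.png",cv2.resize(a[110:260,220:420],None,fx=4,fy=4,interpolation=2))
```

```text
(no output)
```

View pics/c1.png

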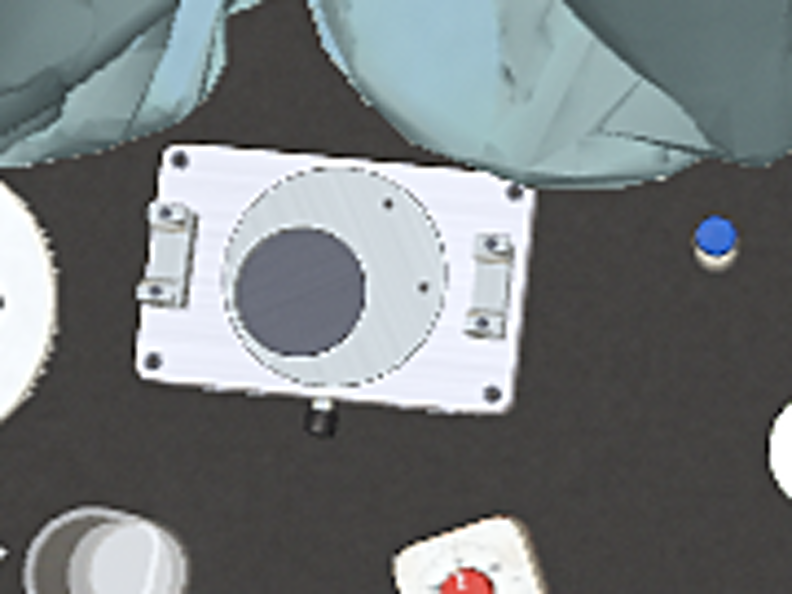

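View pics/c2.png

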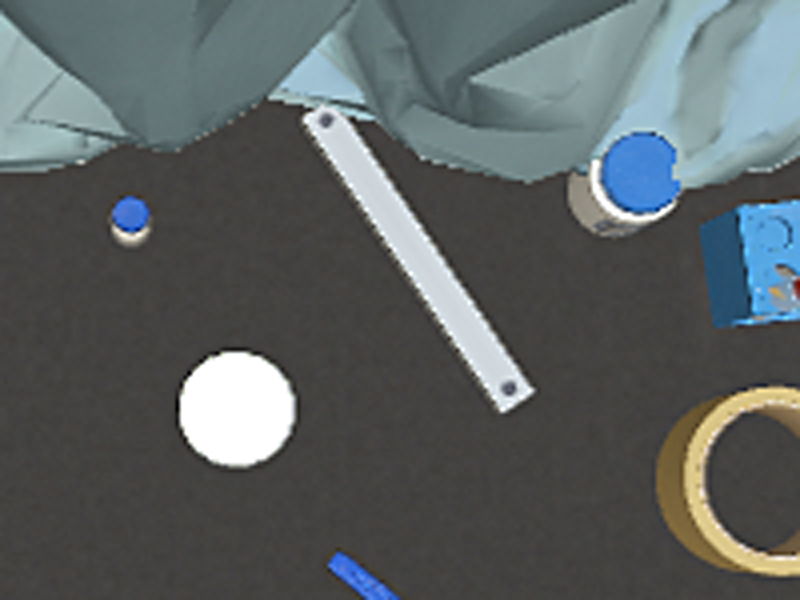

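View pics/scene0.png

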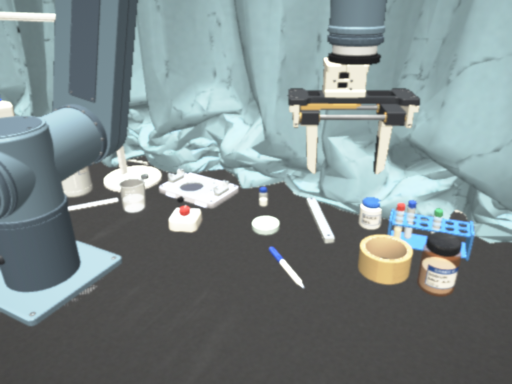

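Top crop 1 shows the plate with the dark recess at crop (300,291), i.e. top pixel (158,176). The insert centre is near crop (337,277) and the uprights are at crop (171,255) and (490,287). Crop 2 shows the white blank at top pixel (279,212), and the bar from (301,140) to (348,208) with the jar beyond its far end. The curtain stands close behind both. Next I'll fit these precisely.

Run:
```python
from h import *
T,S=cv2.imread("pics/top0.png"),cv2.imread("pics/scene0.png")
Pt,Ps=cloud("top",np.load("top0.npy")),cloud("scene",np.load("scene0.npy"))
def ray(cam,px,z):
    c=viewer.get_calibration(cam);R=np.array(c["R"]);t=np.array(c["t"]).ravel();o=-R.T@t
    d=R.T@np.array([(px[0]-c["cx"])/c["fx"],(px[1]-c["cy"])/c["fy"],1]);return o+d*(z-o[2])/d[2],o,d
def tri(a,b):
    _,o1,d1=ray("top",a,0);_,o2,d2=ray("scene",b,0)
    s,_,_,_=np.linalg.lstsq(np.stack([d1,-d2],1),o2-o1,rcond=None);p=o1+d1*s[0];q=o2+d2*s[1];return (p+q)/2,np.linalg.norm(p-q)
def comp(im,seed,lo,hi):
    m=cv2.inRange(im,lo,hi);n,l,st,c=cv2.connectedComponentsWithStats(m);k=l[seed[1],seed[0]];return (l==k),c[k],st[k]
res={}
for nm,cam,im,seed,P in (("blank","top",T,(279,212),Pt),("bar","top",T,(325,175),Pt),("blank","scene",S,(265,222),Ps),("bar","scene",S,(318,218),Ps)):
    m,c,st=comp(im,seed,(165,165,165),(255,255,255))
    res[nm,cam]=c; pts=np.argwhere(m)[:,::-1].astype(np.float32)
    print(nm,cam,c.round(1),st,"depth med",np.median(P[m],0).round(1),cv2.minAreaRect(pts) if nm=="bar" else cv2.minEnclosingCircle(pts))
    if nm=="bar" and cam=="top":
        r=cv2.boxPoints(cv2.minAreaRect(pts));W=np.array([ray("top",p,14)[0][:2] for p in r]);print("bar corners",W.round(1),W.mean(0))
    if nm=="blank" and cam=="top": print("z14",ray("top",c,14)[0])
for n in("blank","bar"): print("tri",n,tri(res[n,"top"],res[n,"scene"]))
# recess
print("colours",T[176,158],T[165,180],T[176,125],T[150,150])
g=cv2.cvtColor(T,cv2.COLOR_BGR2GRAY).astype(int)
m,c,st=comp(T,(158,176),(60,60,60),(140,140,140));print("recess px",c,st,"z15",ray("top",c,15)[0],"z20",ray("top",c,20)[0],"depth z",np.median(Pt[m],0)," insert z",Pt[165,180],Pt[155,165])
m,c,st=comp(T,(180,165),(195,195,160),(255,255,255));print("plate",st,c)
q=np.argwhere(m)[:,::-1].astype(np.float32)
r=cv2.minAreaRect(cv2.convexHull(q));B=cv2.boxPoints(r);W=np.array([ray("top",p,20)[0][:2] for p in B]);print("plate",r,W.round(1),W.mean(0))
# tall stuff map : min x of points with z>60 for y bins
A=np.concatenate([Pt.reshape(-1,3),Ps.reshape(-1,3)])
for y in range(-600,200,40):
    s=A[(abs(A[:,1]-y)<20)&(A[:,0]>250)]
    print(y,[ (zl,round(np.percentile(k[:,0],1))) for zl,zh in((5,60),(60,150),(150,300),(300,600)) if len(k:=s[(s[:,2]>zl)&(s[:,2]<zh)])>15])
```

```text
blank top [278.6 211.8] [265 198  29  28 637] depth med [ 345.3 -293.9   14. ] ((278.8023376464844, 211.7093048095703), 14.453978538513184)
z14 [ 345.79526642 -293.36784716   14.        ]
bar top [324.2 173.8] [296 136  57  77 803] depth med [ 427.2 -389.3   13.8] ((323.9803466796875, 173.35340881347656), (88.81190490722656, 9.426963806152344), 55.784297943115234)
bar corners [[ 501.6 -327.7]
 [ 513.4 -344.4]
 [ 356.9 -449.5]
 [ 345.5 -432.9]] [ 429.34221338 -388.61909779]
blank scene [265.1 224.5] [252 215  28  20 437] depth med [ 339.6 -298.2   13.8] ((265.4259338378906, 223.5), 13.65680980682373)
bar scene [319.7 212.7] [287 183  67  60 697] depth med [ 457.3 -391.3   14.7] ((312.23077392578125, 208.15383911132812), (69.89222717285156, 42.1572151184082), 33.690067291259766)
tri blank (array([ 346.41785497, -294.17023766,    8.64363199]), np.float64(1.1193674077879232))
tri bar (array([ 427.48270948, -390.29312848,   22.35924171]), np.float64(4.8027046695888345))
colours [123 111 107] [218 213 204] [100  86  83] [250 238 236]
recess px [157.74008811 175.90895742] [143 162  30  29 6
[... 785 characters left out ...]
50, 475), (300, 271)]
-360 [(5, 251), (60, 480), (150, 477), (300, 260)]
-320 [(5, 319), (60, 485), (150, 494), (300, 251)]
-280 [(5, 318), (60, 459), (150, 453), (300, 477)]
-240 [(5, 432), (60, 456), (150, 447), (300, 459)]
-200 [(5, 506), (60, 454), (150, 454), (300, 457)]
-160 [(5, 251), (60, 453), (150, 478), (300, 469)]
-120 [(5, 251), (60, 462), (150, 544), (300, 250)]
-80 [(5, 270), (60, 482), (150, 551), (300, 250)]
-40 [(5, 351), (60, 528), (150, 256), (300, 251)]
0 [(5, 266), (60, 265), (150, 253), (300, 512)]
40 [(5, 258), (60, 256), (150, 452), (300, 458)]
80 [(5, 275), (60, 274), (150, 448), (300, 449)]
120 [(5, 268), (60, 452), (150, 454), (300, 451)]
160 [(5, 333), (60, 459)]
```

Run:
```python
from h import *
T=cv2.imread("pics/top0.png")
Pt,Ps=cloud("top",np.load("top0.npy")),cloud("scene",np.load("scene0.npy"))
for nm,P in(("top",Pt),("scene",Ps)):
    # reject flying pixels
    d=np.load(nm+"0.npy"); g=cv2.dilate(d,np.ones((3,3)))-cv2.erode(d,np.ones((3,3))); ok=(g<25)&(d>0)
    A=P[ok]; A=A[(A[:,0]>380)]
    print(nm)
    for y in range(-500,60,40):
        s=A[abs(A[:,1]-y)<20]; o=[]
        for z in range(70,330,40):
            k=s[abs(s[:,2]-z)<20]; o.append(round(np.sort(k[:,0])[min(5,len(k)-1)]) if len(k)>12 else None)
        print(y,o)
c=viewer.get_calibration("top")
def warp(z,x0,x1,y0,y1,s):
    src=np.float32([[x0,y0],[x1,y0],[x1,y1],[x0,y1]]);px=np.float32([proj("top",[*p,z]) for p in src])
    # image: up=+x, left=+y
    dst=np.float32([[(y1-p[1])*s,(x1-p[0])*s] for p in src])
    return cv2.warpPerspective(T,cv2.getPerspectiveTransform(px,dst),(int((y1-y0)*s),int((x1-x0)*s)),flags=cv2.INTER_CUBIC)
w=np.hstack([warp(20,340,500,-160,60,3.5)]);cv2.imwrite("pics/w20.png",w);print(w.shape)
```

```text
top
-500 [446, 529, None, 545, None, None, None]
-460 [457, 477, 491, None, None, None, None]
-420 [464, 474, 474, 486, None, 481, 480]
-380 [475, 491, 474, 477, 478, 479, 480]
-340 [506, 511, 519, 514, 548, 556, 561]
-300 [None, None, 474, 473, 485, 500, 501]
-260 [None, None, None, 448, 450, 455, 462]
-220 [None, 458, 460, None, 452, 453, 455]
-180 [None, 454, 464, 494, None, None, None]
-140 [None, 455, 464, None, None, None, None]
-100 [None, 472, 509, 583, 599, 602, None]
-60 [548, 511, 532, 532, 545, 574, 584]
-20 [None, 566, None, 492, 509, 529, 541]
20 [492, None, None, 460, 461, 463, 470]
scene
-500 [445, 519, 547, 547, None, None, 527]
-460 [464, 475, 489, 515, 503, None, 498]
-420 [463, 473, 473, 484, 483, None, None]
-380 [475, 474, 474, 476, 478, None, None]
-340 [540, 538, 549, 557, None, 558, 559]
-300 [513, 477, 466, 471, 481, 504, 498]
-260 [485, 465, 450, 447, 449, 455, 460]
-220 [464, 456, 456, 454, 451, 453, 455]
-180 [None, 453, 464, 493, None, None, 465]
-140 [465, 454, 472, 561, 582, None, None]
-100 [473, 470, 512, 582, 596, 599, 602]
-60 [None, 569, 565, 530, 549, 572, 584]
-20 [565, 567, 504, 492, 509, 529, 541]
20 [489, 518, 470, 460, 459, 463, 467]
(560, 770, 3)
```

View pics/w20.png

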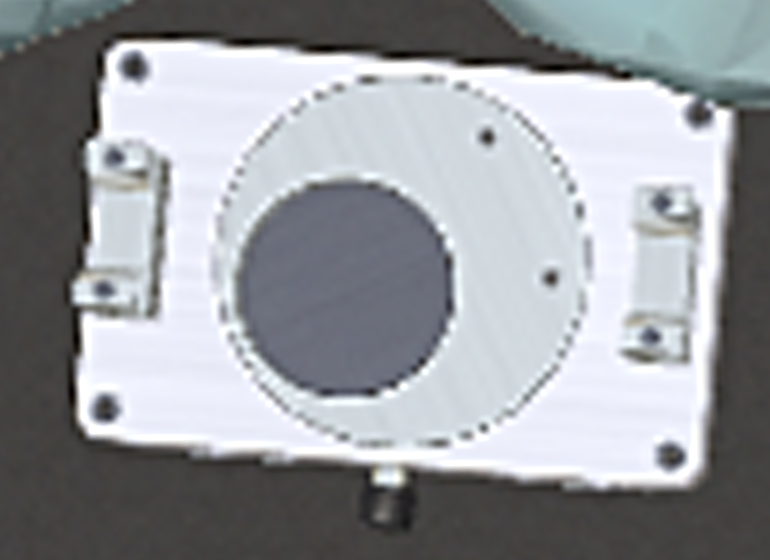

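Rectified view at z = 20 (3.5 px/mm): the recess is centred at about (345,287) and the insert at about (401,260). The upright notches are at about (122,226) and (660,270). The gripper body could touch the curtain here, so I'll map the curtain finely.

Run:
```python
from h import *
A=[]
for nm in("top","scene"):
    d=np.load(nm+"0.npy"); P=cloud(nm,d); g=cv2.dilate(d,np.ones((3,3)))-cv2.erode(d,np.ones((3,3))); A.append(P[(g<40)&(d>0)])
A=np.concatenate(A);A=A[(A[:,0]>430)&(A[:,0]<700)]
Z=list(range(60,300,20))
print("z",Z)
for y in list(range(-460,-280,15))+[None]+list(range(-170,80,10)):
    if y is None: print();continue
    s=A[abs(A[:,1]-y)<8]; o=[]
    for z in Z:
        k=s[abs(s[:,2]-z)<11]; o.append(round(np.sort(k[:,0])[min(1,len(k)-1)]) if len(k)>2 else 0)
    print(y,o)
w=cv2.imread("pics/w20.png");hsv=cv2.cvtColor(w,cv2.COLOR_BGR2GRAY)
m=cv2.inRange(hsv,70,140);n,l,st,c=cv2.connectedComponentsWithStats(m);k=l[287,345]
W=lambda u,v:(500-v/3.5,60-u/3.5)
print("recess",W(*c[k]),st[k]/3.5)
# screw holes at plate corners
for u,v in((134,66),(699,113),(104,408),(670,455)):
    s=hsv[v-20:v+20,u-20:u+20].astype(float);q=np.clip(150-s,0,None);yy,xx=np.mgrid[:40,:40];print("hole",np.round(W(u-20+(q*xx).sum()/q.sum(),v-20+(q*yy).sum()/q.sum()),1))
# scene-view plane check: recess via scene camera
S=cv2.imread("pics/scene0.png");print(proj("scene",[418,-38,20]),proj("scene",[424,-55,20]))
```

```text
z [60, 80, 100, 120, 140, 160, 180, 200, 220, 240, 260, 280]
-460 [465, 470, 476, 481, 503, 536, 530, 521, 515, 508, 0, 0]
-445 [461, 467, 473, 475, 481, 500, 520, 512, 503, 497, 0, 0]
-430 [462, 465, 473, 473, 475, 482, 507, 499, 494, 488, 0, 487]
-415 [466, 471, 475, 472, 472, 476, 487, 490, 484, 484, 484, 482]
-400 [471, 475, 478, 472, 473, 474, 478, 479, 481, 480, 480, 479]
-385 [474, 480, 481, 474, 474, 474, 475, 477, 477, 478, 479, 479]
-370 [482, 486, 489, 490, 0, 477, 477, 477, 478, 480, 483, 487]
-355 [498, 499, 502, 514, 540, 506, 494, 504, 519, 530, 549, 561]
-340 [542, 539, 536, 530, 541, 551, 555, 560, 562, 564, 566, 567]
-325 [552, 0, 507, 505, 511, 520, 533, 539, 546, 548, 550, 552]
-310 [544, 516, 495, 487, 487, 488, 497, 509, 520, 526, 530, 534]
-295 [529, 513, 492, 477, 473, 471, 478, 480, 495, 503, 508, 507]

-170 [0, 461, 453, 452, 461, 474, 495, 547, 0, 0, 0, 0]
-160 [0, 461, 452, 453, 460, 478, 508, 556, 0, 0, 0, 0]
-150 [530, 463, 453, 453, 462, 495, 559, 563, 570, 0, 0, 0]
-140 [516, 463, 457, 458, 470, 530, 565, 570, 581, 0, 0, 0]
-130 [477, 465, 460, 461, 48
[... 894 characters left out ...]
, 473, 473, 483, 492, 499, 507]
20 [513, 537, 536, 545, 536, 474, 466, 466, 471, 478, 482, 488]
30 [485, 527, 524, 518, 483, 468, 459, 460, 460, 462, 462, 467]
40 [481, 486, 494, 497, 472, 459, 453, 455, 456, 456, 455, 457]
50 [476, 478, 481, 484, 464, 454, 451, 452, 454, 455, 453, 452]
60 [470, 472, 477, 481, 458, 448, 449, 452, 454, 455, 453, 450]
70 [468, 466, 472, 478, 451, 447, 448, 452, 455, 457, 453, 451]
recess (np.float64(417.7351933412235), np.float64(-38.50874449467415)) [   67.42857143    51.71428571    62.28571429    61.71428571
 10518.57142857]
hole [480.9  21.8]
hole [ 468.7 -140.4]
hole [383.1  30. ]
hole [ 369.7 -131.8]
[190.42262839 186.15142009] [197.09988081 186.51308688]
```

```bash
cat >> h.py <<'E'
def quat(yaw):  # tool down; tool y (closing) = (sin yaw, -cos yaw)
    return np.array([0,np.cos(yaw/2),np.sin(yaw/2),0])
def st(*a):
    o=monitor.observe();print(*a,round(o["time"],2),np.round(o["tool_pos"],1),"F",np.round(o["wrist_force"],1),"w",round(o["grip_width"],1),"gf",np.round(o["gripper_force"],1));return o
E
python3 - <<'E'
from h import *
q=monitor.observe()["tool_rot"]
r.goto([385,-400,405],q);st("at")
print(r.servo_line([432,-400,405],rate=40,force_limit=5));st("probe")
E
```

```text
at 1.84 [ 384.7 -400.4  405. ] F [-0.4 -0.1 -0.5] w 92.9 gf 0.0
False
probe 3.17 [ 431.8 -400.   405. ] F [ 0.5 -0.7  0.2] w 92.6 gf 0.0
```

Run:
```python
from h import *
print(r.servo_line([485,-385,405],rate=45,force_limit=5));st("probe")
im,d=viewer.grab_frame("scene");cv2.imwrite("pics/p.png",cv2.resize(im[0:260,200:512],None,fx=2.4,fy=2.3))
```

```text
False
probe 4.54 [ 484.8 -385.1  405. ] F [ 0.1  0.4 -0.4] w 92.6 gf 0.0
```

View pics/p.png

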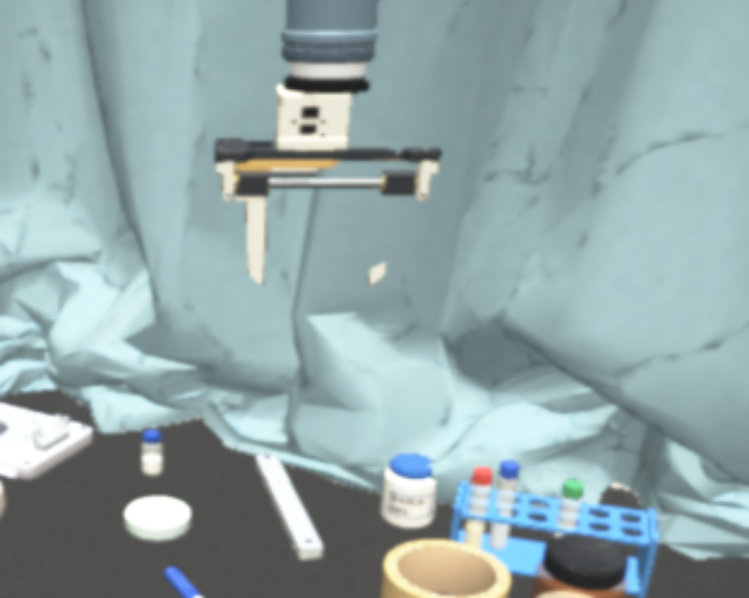

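The gripper goes visibly into the curtain at about (375,270) in this crop with no force, so the curtain is not solid. I'll proceed normally and keep the force guards on. Next: pick up the blank and lay it on the middle of the plate.

Run:
```python
from h import *
q=quat(np.radians(85.3)); q2=quat(np.radians(85.3-180))
for k in(q,q2): print(np.round(inverse_kinematics([346,-293.7,300],k),2),np.round(inverse_kinematics([418,-38,250],k),2))
o=monitor.observe()
if abs(inverse_kinematics([418,-38,250],q)[5])>abs(inverse_kinematics([418,-38,250],q2)[5]): q=q2
np.save("q.npy",q)
r.goto([346,-293.7,260],q)
r.servo_line([346,-293.7,192],rate=120,force_limit=8);st("down")
gripper_close(20);st("grip")
r.servo_line([346,-293.7,260],rate=150);st("lift")
r.goto([425.6,-55.1,250],q)
r.servo_line([425.6,-55.1,222],rate=100)
print(r.servo_line([425.6,-55.1,207],rate=20,force_limit=3));st("plate")
```

```text
[-0.95  0.19  1.9  -0.    1.05 -0.87] [-0.36  0.21  2.04 -0.    0.89 -0.28]
[-0.95  0.19  1.9  -0.    1.05  2.27] [-0.36  0.21  2.04 -0.    0.89  2.87]
down 6.37 [ 346.4 -294.1  192.4] F [-0.2 -0.5 -0.4] w 92.8 gf 0.0
grip 7.01 [ 346.  -293.8  192.2] F [0.1 0.8 3.7] w 59.1 gf 20.0
lift 7.61 [ 345.8 -293.4  259.5] F [-0.6  0.4 -1.6] w 59.3 gf 20.0
True
plate 9.57 [425.6 -55.  211.9] F [0.2 0.6 2.7] w 59.3 gf 20.0
```

Run:
```python
from h import *
q=np.load("q.npy")
ungrasp(); r.dwell(0.3)
r.servo_line([425.6,-55.1,213],rate=30)
print(viewer.grab_frame("top")[0].shape,[(np.round(o["position"],1),round(o["confidence"],2)) for o in spotter.pinpoint("blank","top")[:1]])
gripper_close(12);st("regrip")
C=np.array([425.6,-55.1]);R=np.array([417.9,-38.8])
z=212.2
r.servo_line([*C,z],rate=10,force_limit=2)
u=(R-C)/np.linalg.norm(R-C)
def probe(p):
    hit=r.servo_line([*p,208],rate=20,force_limit=3)
    o=monitor.observe();print(np.round(p,1),hit,np.round(o["tool_pos"],1),np.round(o["wrist_force"],1));return o["tool_pos"][2]<209.5
r.servo_line([*(R-3*u),z],rate=20); st("near")
seated=False
for k in(-3,-1.5,0,1.5,3):
    p=R+k*u
    r.servo_line([*p,211.8],rate=10)
    if probe(p): seated=True;break
print("seated",seated);st("end")
```

```text
(384, 512, 3) [(array([429. , -52.9,  16.4]), 0.52)]
regrip 11.6 [425.6 -55.1 213. ] F [ 0.5 -0.9  0.3] w 59.6 gf 12.0
near 12.75 [419.2 -41.3 212.3] F [0.9 0.1 6.4] w 59.6 gf 12.0
[419.2 -41.5] True [418.7 -41.  209.4] [0.  1.2 0.6]
seated True
end 13.21 [418.7 -41.  209.4] F [0.  1.2 0.6] w 59.6 gf 12.0
```

Run:
```python
from h import *
C=np.array([425.6,-55.1]);R=np.array([417.9,-38.8]);u=(R-C)/np.linalg.norm(R-C)
for k in(-2,-1,0,1):
    p=R+k*u
    h1=r.servo_line([*p,209.4],rate=10,force_limit=5)
    o=monitor.observe(); 
    hit=r.servo_line([*o["tool_pos"][:2],206.5],rate=15,force_limit=4); o=st(k,h1,hit)
    if o["tool_pos"][2]<208.6: break
```

```text
-2 True True 13.63 [418.3 -40.5 207.9] F [-0.2  0.5  4.1] w 59.6 gf 12.0
```

Run:
```python
from h import *
ungrasp(); r.dwell(0.2); p=monitor.observe()["tool_pos"]
r.servo_line([p[0],p[1],300],rate=150)
r.goto([330,-220,330],monitor.observe()["tool_rot"])
im,d=viewer.grab_frame("top"); P=cloud("top",d)
cv2.imwrite("pics/s.png",cv2.resize(im[130:220,110:230],None,fx=6,fy=6,interpolation=2))
m=(np.hypot(P[...,0]-418,P[...,1]+38.8)<26)
A=np.c_[P[m][:,:2]-[418,-38.8],np.ones(m.sum())];print("plane",np.linalg.lstsq(A,P[m][:,2],rcond=None)[0],m.sum(),np.median(P[m],0))
mp=(np.hypot(P[...,0]-445,P[...,1]+95)<15);print("plate z",np.median(P[mp][:,2]))
g=cv2.inRange(im,(0,0,0),(255,255,255)); print([(np.round(o["position"],1),o["confidence"]) for o in spotter.pinpoint("blank","top")[:1]]);st()
```

```text
plane [0. 0. 0.] 0 [nan nan nan]
plate z nan
[(array([ 465.5, -497.8,    3.6]), 0.42)]
16.26 [ 330.4 -218.9  329.4] F [ 0.1 -0.2 -0.1] w 93.1 gf 0.0
  return _methods._mean(a, axis=axis, dtype=dtype,
  ret = um.true_divide(
  ret = ret.dtype.type(ret / rcount)
```

View pics/s.png

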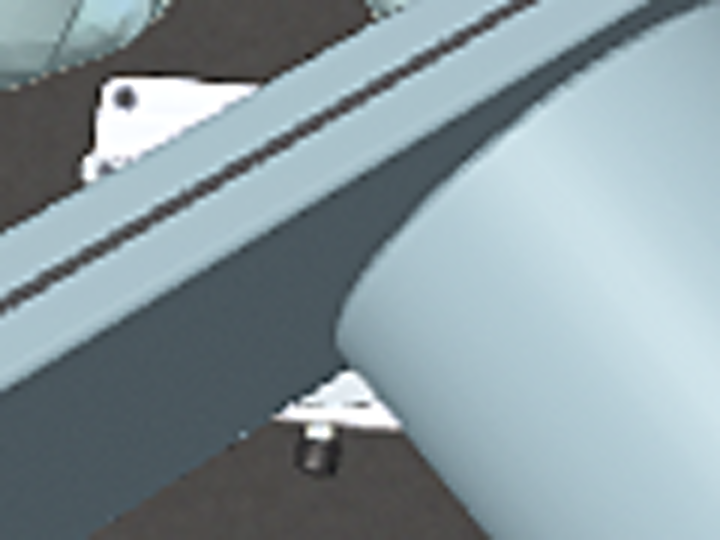

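The arm hides the fixture in that picture. I'll move to hover over the bar and look again.

Run:
```python
from h import *
r.goto([429,-388.9,260],quat(np.radians(33.9)))
im,d=viewer.grab_frame("top"); P=cloud("top",d)
cv2.imwrite("pics/s2.png",cv2.resize(im[130:220,110:230],None,fx=6,fy=6,interpolation=2))
m=(np.hypot(P[...,0]-418,P[...,1]+38.8)<24)&(P[...,2]<60)
A=np.c_[P[m][:,:2]-[418,-38.8],np.ones(m.sum())];print("plane",np.linalg.lstsq(A,P[m][:,2],rcond=None)[0],m.sum(),np.median(P[m],0))
mp=(np.hypot(P[...,0]-445,P[...,1]+95)<15);print("plate z",np.median(P[mp][:,2]))
print([(np.round(o["position"],1),o["confidence"]) for o in spotter.pinpoint("blank","top")[:1]]);st()
im,d=viewer.grab_frame("scene"); P=cloud("scene",d);m=(np.hypot(P[...,0]-418,P[...,1]+38.8)<24)&(P[...,2]<60);mp=(np.hypot(P[...,0]-445,P[...,1]+95)<15)
print("scene",np.median(P[m],0),m.sum(),np.median(P[mp][:,2]))
```

```text
plane [0. 0. 0.] 0 [nan nan nan]
plate z nan
[(array([435.5,  17.9,  27.7]), 0.53)]
17.2 [ 429.1 -387.5  260.6] F [ 0.4 -0.5 -1.1] w 93.0 gf 0.0
scene [419.24834248 -39.84742786  32.05541441] 109 20.634830326259266
  return _methods._mean(a, axis=axis, dtype=dtype,
  ret = um.true_divide(
  ret = ret.dtype.type(ret / rcount)
```

View pics/s2.png

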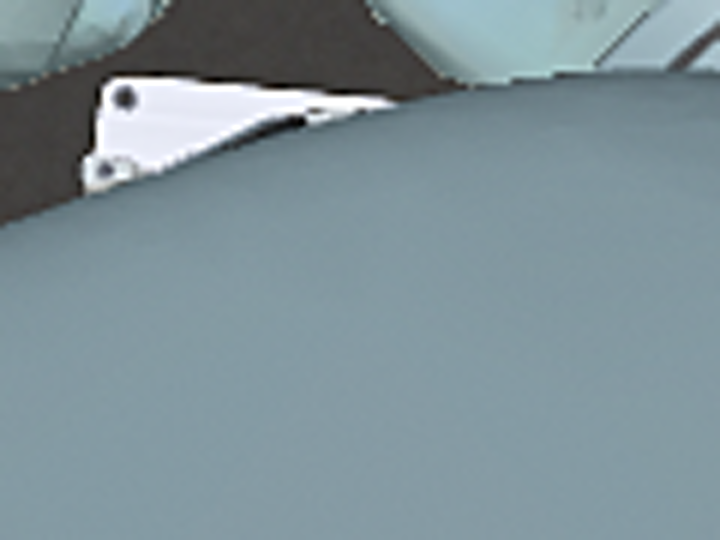

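Still hidden in the top view. I'll return to the start pose, where the view was clear.

Run:
```python
from h import *
r.goto_joints([-1.331,0.259,1.535,0,1.348,-0.203]);r.dwell(.1)
out=[]
for cam,sl in(("top",np.s_[140:210,115:215]),("scene",np.s_[160:215,150:250])):
    im,d=viewer.grab_frame(cam); P=cloud(cam,d); cv2.imwrite(f"pics/{cam}1.png",im); np.save(cam+"1.npy",d)
    m=(np.hypot(P[...,0]-418,P[...,1]+38.8)<24)&(P[...,2]<60)
    A=np.c_[P[m][:,:2]-[418,-38.8],np.ones(m.sum())];print(cam,"plane",np.linalg.lstsq(A,P[m][:,2],rcond=None)[0].round(3),m.sum(),np.median(P[m],0))
    mp=(np.hypot(P[...,0]-445,P[...,1]+95)<14);print("plate z",np.median(P[mp][:,2]))
    out.append(cv2.resize(im[sl],(600,300 if cam=="scene" else 300),interpolation=2))
    print([(np.round(o["position"],1),o["confidence"]) for o in spotter.pinpoint("blank",cam)[:1]])
cv2.imwrite("pics/s3.png",np.vstack(out));st()
```

```text
top plane [ 0.04  -0.085 31.762] 411 [417.80193039 -38.81778137  31.74945112]
plate z 20.063919325823527
[(array([421.6, -39. ,  15.4]), 0.9)]
scene plane [ 0.035 -0.087 32.181] 102 [419.2168803  -38.4163475   32.10144267]
plate z 20.937432527860206
[(array([422.4, -39.3,  14.9]), 0.82)]
18.58 [ 236.4 -496.7  403.8] F [0.4 0.2 1. ] w 93.1 gf 0.0
```

View pics/s3.png

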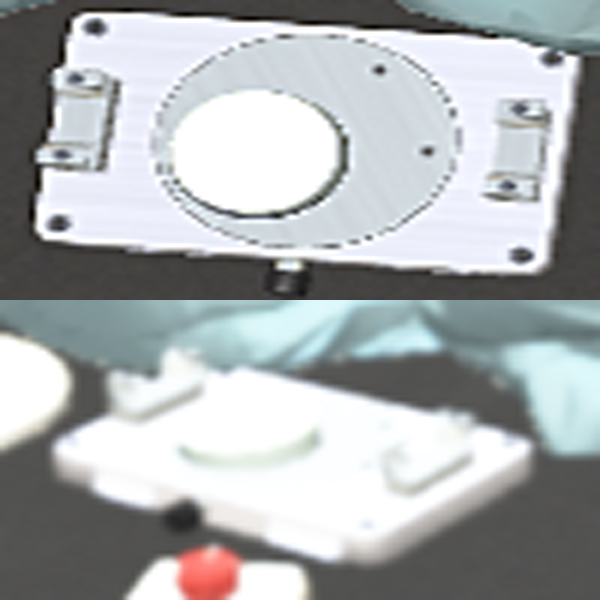

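The blank is at about (258,152) in the top half of the picture. The plane fit shows it tilted about 5.4°, with its trailing edge (plate-centre side) still on the rim. I'll nudge it towards the recess with closed fingers behind it and then press lightly on top.

```bash
cat >> h.py <<'E'
def check(cam="scene"):
    im,d=viewer.grab_frame(cam); P=cloud(cam,d)
    m=(np.hypot(P[...,0]-418,P[...,1]+38.8)<24)&(P[...,2]<60)
    A=np.c_[P[m][:,:2]-[418,-38.8],np.ones(m.sum())];print(cam,"plane",np.linalg.lstsq(A,P[m][:,2],rcond=None)[0].round(3),m.sum())
E
python3 - <<'E'
from h import *
C=np.array([425.6,-55.1]);R=np.array([417.9,-38.8]);u=(R-C)/np.linalg.norm(R-C)
q=quat(np.radians(115.4))
gripper_close(10)
s=R-54*u
r.goto([*s,250],q)
r.servo_line([*s,208.7],rate=120,force_limit=6);st("behind")
e=R-20*u
h=r.servo_line([*e,208.7],rate=18,force_limit=5);o=st("push",h);print("dist to R",(R-o["tool_pos"][:2])@u)
check()
E
```

```text
behind 22.28 [441.1 -88.2 208.8] F [ 0.4 -0.4  1. ] w 0.3 gf 0.0
push True 23.33 [434.  -72.3 208.8] F [-0.2 -2.6 -0.2] w 0.2 gf 1.2
dist to R 37.130954558557534
scene plane [1.2000e-02 7.0000e-03 2.9609e+01] 111
```

The plane fit is now level (slopes about 0.01, top about 29 mm), so the blank is seated. Next, the bar.

Run:
```python
from h import *
p=monitor.observe()["tool_pos"];C=np.array([425.6,-55.1]);R=np.array([417.9,-38.8]);u=(R-C)/np.linalg.norm(R-C)
r.servo_line([*(p[:2]-8*u),208.8],rate=50); r.servo_line([*(p[:2]-8*u),270],rate=150)
b=[429,-388.8];q=quat(np.radians(33.9))
ungrasp();r.goto([*b,260],q);check()
r.servo_line([*b,188],rate=120,force_limit=8);st("down")
gripper_close(50);st("grip")
r.servo_line([*b,270],rate=150);st("lift")
q=quat(np.radians(85.3));r.goto([380,-200,300],quat(np.radians(60)))
r.goto([*C,265],q)
r.dwell(.2);st("hover")
im,d=viewer.grab_frame("scene");cv2.imwrite("pics/b.png",cv2.resize(im[120:240,130:290],None,fx=4,fy=4,interpolation=2))
```

```text
scene plane [-0.0000e+00  8.0000e-03  2.9532e+01] 110
down 27.59 [ 428.8 -387.3  186.6] F [-1.8  1.   5.8] w 92.6 gf 2.7
grip 28.73 [ 428.9 -388.4  186.4] F [ 2.4 -4.4  5.4] w 19.6 gf 50.5
lift 29.44 [ 428.4 -387.9  268.5] F [-0.3 -0.7 -4. ] w 19.2 gf 50.0
hover 31.12 [426.  -56.5 265.2] F [-0.9 -0.1 -3.9] w 19.3 gf 50.0
```

View pics/b.png

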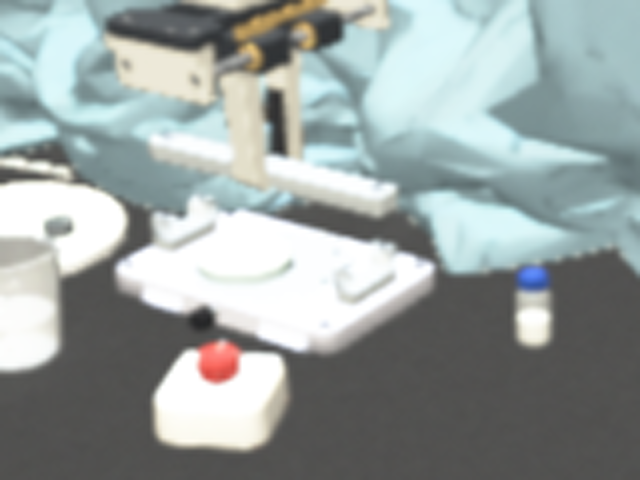

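The bar hangs level over both uprights at crop (150–395, 135–210), with the blank seated at (245,255). Lowering with a force guard.

Run:
```python
from h import *
C=[425.6,-55.1]
r.servo_line([*C,240],rate=80);st("above")
h=r.servo_line([*C,217],rate=20,force_limit=6);o=st("placed",h)
```

```text
above 31.63 [425.6 -55.3 239.9] F [-0.1  0.2 -3.1] w 19.2 gf 50.0
placed True 32.71 [425.5 -55.1 217.4] F [ 0.4 -0.3  6.2] w 19.3 gf 50.0
```

Run:
```python
from h import *
ungrasp();r.dwell(.2);st("rel")
r.servo_line([425.6,-55.1,290],rate=120)
r.goto_joints([-1.331,0.259,1.535,0,1.348,-0.203]);r.dwell(.2);st("away")
o=[]
for cam,sl in(("top",np.s_[140:210,115:215]),("scene",np.s_[160:215,150:250])):
    im,d=viewer.grab_frame(cam);P=cloud(cam,d);o.append(cv2.resize(im[sl],(600,300),interpolation=2))
    y=np.array([np.sin(np.radians(4.7)),np.cos(np.radians(4.7))]);rel=P[...,:2]-[425.6,-55.1];a=rel@y;b=rel@[y[1],-y[0]]
    for s in(-60,-30,0,30,60):
        m=(abs(b)<6)&(abs(a-s)<10)&(P[...,2]<80);print(cam,s,round(float(np.median(P[m][:,2])),1),m.sum())
    m=(P[...,2]>40)&(P[...,2]<50)&(abs(b)<9)&(abs(a)<120);print("extent",a[m].min(),a[m].max())
    for k in("bar","blank"):print(k,[(np.round(t["position"],1),round(t["confidence"],2)) for t in spotter.pinpoint(k,cam)[:1]])
cv2.imwrite("pics/f.png",np.vstack(o))
```

```text
rel 34.15 [424.8 -54.8 216.5] F [ 0.7 -0.3  0.5] w 93.1 gf 0.0
away 36.92 [ 236.4 -496.5  404.5] F [-1.1 -0.4  1.7] w 93.1 gf 0.0
top -60 45.1 57
top -30 45.0 55
top 0 45.5 57
top 30 45.0 57
top 60 45.5 59
extent -94.1685001032586 95.83899081647843
bar [(array([424.2, -52.8,  31. ]), 0.76)]
blank [(array([418.9, -33.5,  13.1]), 0.62)]
scene -60 45.5 20
scene -30 36.4 32
scene 0 45.8 15
scene 30 45.3 15
scene 60 38.6 27
extent -97.60051430473344 94.67947559424263
bar [(array([423.5, -54.3,  27.2]), 0.72)]
blank [(array([418.8, -35.1,  15.3]), 0.63)]
```

View pics/f.png

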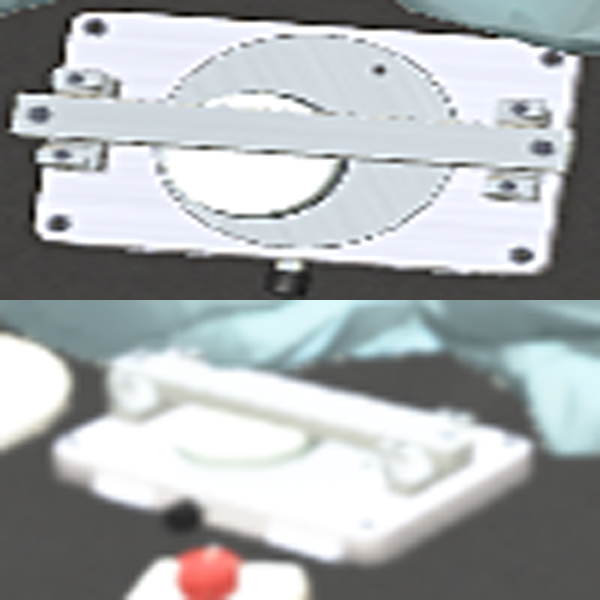

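The bar's top is level at 45 mm, it lies between the prongs, and it is centred within 1 mm (top half, (10–575, 115–150)). One last check that the exposed blank is flat, then I'll hand in.

Run:
```python
from h import *
im,d=viewer.grab_frame("top");P=cloud("top",d)
m=(np.hypot(P[...,0]-418,P[...,1]+38.8)<25)&(P[...,2]<37)&(P[...,2]>24)
A=np.c_[P[m][:,:2]-[418,-38.8],np.ones(m.sum())];c=np.linalg.lstsq(A,P[m][:,2],rcond=None)[0];print(c.round(3),m.sum())
if abs(c[:2]).max()<.04 and abs(c[2]-29)<1.2: print(sign_off())
```

```text
[1.8000e-02 3.0000e-03 2.9667e+01] 239
the job is handed in; nothing more can be done
None
```

The blank is seated flat in the recess, the keeper bar rests level and centred in both notches, everything is released, and the job was handed in about 37 s into the 72 s limit; the vial and the jar were not deliberately touched, though I did not re-measure their positions at the end.

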